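# Level the under-sink shelf and hold the spirit level down

### The job

Slide the amber jar sideways, without lifting it, from the marked ring in front of the shelf's levelling foot to the other marked ring, and let go of it. Then set the spirit level on the low white shelf, lengthwise along its middle, let go, and turn the foot's bar knob until the bubble rests centred between its two lines. Finish with the fingertips pressing down firmly on top of the level (about 10 N), the bubble still centred, and keep pressing: the program ends while pressing, without letting up; leave the other bottles and the brush alone.

Things in the scene. Friction and masses are not known exactly. Their poses are not given: they have to be found in the camera images.
- jar: Amber glass jar with white lid, closed cylinder 60 mm in diameter, 115 mm high, about 0.4 kg, loose. Origin: centre of its underside. It stands on a thin grey liner, 2 mm thick.
- place_near (a point): Centre of the black ring mark (72 mm across) on the liner in front of the foot, where the jar starts; on the liner's top face, 2 mm above the work surface.
- place_aside (a point): Centre of the other ring mark on the same liner, 160 mm to the side of the first: where the jar must be slid to. On the liner's top face.
- level: Spirit level, loose aluminium bar 28 mm wide (its x), 200 long (its y), 36 high, about 0.35 kg, black end caps. Origin: centre of its underside. In its top face a flat yellow-green vial window 70 mm long with two black lines 21 mm apart; the whole top may be pressed. It starts flat on the work surface, window up.
- bubble (a joint): Position (m) of the 14 mm long pale bubble along the level's own y axis; 0 = centred between the lines, at most 0.027 either way. The bubble runs to the higher end: 15 mm for each 0.025 rad of slope, and settles in under a second.
- shelf_mid (a point): Centre of the top face of the white shelf board: 130 mm deep (x of this frame), 345 long (y), top about 78 mm above the work surface. Its -y end is hinged on a fixed white block; a steel tongue at its +y end is carried by the levelling foot. At the start the foot's end hangs low, by 0.01 to 0.035 rad.
- foot_knob: Black bar knob on the foot at the shelf's +y end; upright axis. Bar 60 mm long (its x), 15 thick (its y), 6 to 36 mm above the origin; below it a disc 44 mm across. Origin: on the axis, 100 mm above the work surface. Clockwise from above raises that end: 0.025 rad of slope per rad. It needs 0.5 to 1.4 rad, friction about 0.25 N m, and stays where left.
- spray: Green spray bottle with a white trigger head, 195 mm high, 72 mm across; bystander, to be left alone. Origin: centre of its underside.
- soap: Clear soap bottle 140 mm high, 64 mm across, standing behind the shelf; bystander, to be left alone. Origin: centre of its underside.
- brush: Small hand brush lying on the work surface; bystander, to be left alone.
- shelf: The hinged shelf board itself, with its steel tongue (0.8 kg). Origin: on the hinge line at its -y end, at the height of the top face, 170 mm from the board's centre; y points along the board to the foot.
There are look-alikes about, which are no part of the job. What is shaped like the jar but purple or yellow is not meant.

How it is judged:
On the way, in this order (a step that is already met when the one before it is completed fails the run):
1. the jar stands on the other ring and is let go (horizontal distance between jar and place_aside below 0.02 m and angle between jar's own z axis and vertical below 0.1 rad and contact force between the fingers and jar below 0.3 N), for 0.2 s.
2. the level lies flat along the shelf and is let go (x of level in the frame of shelf_mid between -0.05 and 0.05 m and y of level in the frame of shelf_mid between -0.07 and 0.07 m and z of level in the frame of shelf_mid between -0.003 and 0.003 m and angle between the z axis of level and the z axis of shelf_mid, either way round below 0.05 rad and angle between the y axis of level and the y axis of shelf_mid, either way round below 0.17 rad and contact force between each of the arm, the fingers and level below 0.3 N), for 0.2 s.
3. the foot is turned until the bubble rests between its lines, with the level lying free on the shelf (value of joint bubble between -0.0035 and 0.0035 m and angle between shelf_mid's own z axis and vertical below 0.008 rad and contact force between the fingers and level below 0.3 N), for 0.3 s.
At the end, for the whole second after the job is handed in: Fingers still pressing: level bears on shelf with over 8 N (own weight 3.5 N included), lying flat, within 50 mm across, 70 mm along and 0.17 rad of the shelf's middle; bubble within 3.5 mm, shelf within 0.008 rad of level; jar upright, untouched, within 20 mm of the other ring (all of step 1 and contact force between level and shelf above 8 N and contact force between the fingers and level above 3 N and x of level in the frame of shelf_mid between -0.05 and 0.05 m and y of level in the frame of shelf_mid between -0.07 and 0.07 m and z of level in the frame of shelf_mid between -0.003 and 0.003 m and angle between the z axis of level and the z axis of shelf_mid, either way round below 0.05 rad and angle between the y axis of level and the y axis of shelf_mid, either way round below 0.17 rad and value of joint bubble between -0.0035 and 0.0035 m and angle between shelf_mid's own z axis and vertical below 0.008 rad and contact force between the arm and jar below 0.3 N); the arm keeps its last pose, push and grip.
It fails at once if the jar is lifted off the liner (more than 8 mm) (height (world z) of jar above 0.01 m).
It fails at once if the jar is tipped (angle between jar's own z axis and vertical above 0.35 rad).
It fails at once if the level is rammed onto the shelf (more than 60 N) (contact force between level and shelf above 60 N).
It fails at once if a bystander is disturbed (moved more than 30 mm) (distance of any of spray, soap, brush from where it was at the start of the episode above 0.03 m).
It also fails if it takes over 70 s, if anything falls off the work surface, if the arm or the gripper's body presses on something with over 40 N, if the wrist force passes 120 N, or if a joint passes its speed limit or range.

### The arm

A 6-joint arm with a two-finger parallel gripper is mounted at the origin on the work surface. World frame = base frame: x ahead of the robot, y to its left, z up, the work surface at z = 0. Lengths are in m, angles in rad, forces in N, time in s.
With the tool pointing down it reaches from about 0.15 to 0.775 m from the base axis. Payload 6.1 kg.
Tool frame: the origin (TCP) lies at the very end of the fingers, on their centre line; the grasp point (between the pads) lies 19 mm behind it; z points along the fingers, y is the line along which they close (so a half turn about z gives the same grasp; the last joint's range is limited). The gripper opens to 85 mm and grips with 20 to 120 N. Pads are 22 mm wide; open, the fingers measure 114 mm over their backs; the gripper's body (76 mm by 85 mm) begins 54 mm behind the grasp point. The pads swing forward as they close: fully open they stand 13 mm farther back than shut.
Start: joints at [-1.177, 0.126, -0.04, 1.405, 0, 1.571], TCP at [0.201, -0.485, 0.231] pointing down, gripper open.
Joint ranges: [-2.72, 2.72], [-0.95, 1.95], [-1.27, 1.35], [-1.78, 2.02], [-1.46, 1.47], [-3.14, 3.14]. Speed limits (rad/s): [2.39, 2.39, 3.01, 3.14, 3.14, 3.14].

### API

Orientations are given as a 3x3 rotation matrix whose columns are the frame's x, y, z axes.
In Python, from rig import monitor, vision, env gives the robot as it stands.
- The arm moves only by the shell command python3 -m pendant 'ROWS' [FORCE]. ROWS is JSON, a list of rows, each a list of 7 numbers: the opening, from -1 (shut) to 1 (fully open), then the shift along the tool's x, y, z normalised to -1 to 1, where 1 is 20 cm, then the turn, a rotation vector about the tool's x, y, z normalised to -1 to 1, where 1 is pi/2 rad. In form: [[claw, tx, ty, tz, rx, ry, rz], ...]. A call has 1 to 5 rows; each row is the pose to reach, as a shift and turn from the pose commanded when the call began, along the tool's axes at that moment; what a row does not reach only later rows make up. A row lasts 1/8 s, in which the tool goes at most 62.5 mm and 10.7 degrees, less where a joint would pass 70% of its speed; a pose out of reach is approached as far as the arm can. A call with a number of a shift or a turn outside -1 to 1 is refused whole. A call with a gripper value outside its range is refused whole. The fingers move at their own pace and stop on an object; FORCE is the grip in N (left out, the last holds). Time passes only in rows, so rows that repeat a pose let the fingers close. It gives the time, the measured TCP pose, the force, the opening and the grip force at its end, in the units of the state.
- monitor.read_state(): the state, without advancing time (a new reading comes with each control period).
- vision.camera(name): name is "scene" or "top" or "wrist"; returns (picture, depth): 420x560x3 uint8, blue, green, red; 420x560 float32, m along the optical axis (not along the pixel's ray), 0 where there is no reading.
- vision.calibration(name): a dict with "fx", "fy", "cx", "cy" (pixels), "k1" (the pictures are not rectified: a ray, as slopes to the right and down, at radius r is drawn at 1 + k1 r^2 times it, then the intrinsics apply), "view" (4x4, takes a point from world to camera coordinates). Camera axes: x right, y up, looking along -z (the intrinsics and any distortion apply to the point x, -y, -z); pixel columns grow to the right and rows downward; lengths in m; the calibration is good to about 2 mm. A picture is of the moment at which its call begins: read the wrist's pose just before it. calibration takes no time and is no camera call; for the wrist camera it gives the pose at the moment of the call.
- env.finish_job(): hands the job in; it is judged then, once.
The state is a dict: "t": time; "q": joint angles; "joint_velocities": joint speeds; "joint_efforts": joint torques, N m; "position": TCP position; "ee_rot": TCP orientation; "wrist_force": force on the tool from outside, world axes, zero at the start; "moment": the same for the moment, N m; "opening": finger opening in m; "grasp_force": force on a finger pad.
Only numpy, scipy, OpenCV 4.12 (cv2) and the standard library are available. Lean on these libraries where they do the work, as an engineer would, in place of code of your own. Each camera call takes 0.05 s, during which the arm holds its last target. There are 200 camera calls.

## Working session

There is one attempt and no reset: what is moved stays moved. The work goes in short steps, Python scripts to look and compute and a shell command to move; the robot and the scene stay as the last step left them, time stands still between calls to the robot, and variables do not carry over. Pictures are saved under pics/ and viewed, at most 10 in all, crops included, and the job is handed in when it is done.

```bash
ls; mkdir -p pics
cat > h.py <<'E'
import numpy as np,cv2
from rig import monitor,vision,env
def snap(n,f):
    K=vision.calibration(n);p,d=vision.camera(n)
    cv2.imwrite(f'pics/{f}.png',p);np.savez(f'pics/{f}.npz',p=p,d=d,**{k:K[k] for k in K})
    return p,d,K
def load(f): return np.load(f'pics/{f}.npz')
def ray(K,u,v):
    m=np.array([[K['fx'],0,K['cx']],[0,K['fy'],K['cy']],[0,0,1]],float)
    s=cv2.undistortPoints(np.array([[[u,v]]],float),m,np.array([float(K['k1']),0,0,0]))[0,0]
    c=np.array([s[0],-s[1],-1.0]);V=np.linalg.inv(np.array(K['view']))
    return V[:3,3],V[:3,:3]@c
def at_z(K,u,v,z):
    o,r=ray(K,u,v);return o+r*(z-o[2])/r[2]
def at_d(K,d,u,v):
    o,r=ray(K,u,v);w=d[int(v)-1:int(v)+2,int(u)-1:int(u)+2];return o+r*np.median(w)
E
python3 - <<'E'
from h import *
snap('top','top1');snap('scene','scene1');print(monitor.read_state())
for n in('top','scene','wrist'):print(n,vision.calibration(n))
E
```

```text
pics
{'t': 0.1, 'q': array([-1.17698538e+00,  1.26310590e-01, -4.05411174e-02,  1.40540294e+00,
       -7.04064833e-06,  1.57080636e+00]), 'joint_velocities': array([-5.22280489e-04, -1.35309236e-05,  4.63252854e-03,  2.31274702e-04,
       -1.78900392e-04,  5.48261934e-04]), 'joint_efforts': array([-1.52282919e-03, -4.36905777e+01,  3.53604627e+01,  1.37033142e-02,
       -2.69840502e-04,  1.71399364e-05]), 'position': array([ 0.2012979 , -0.48445733,  0.2305955 ]), 'ee_rot': array([[ 9.23457314e-01,  3.83700754e-01, -5.66072825e-04],
       [ 3.83701172e-01, -9.23456336e-01,  1.34398554e-03],
       [-7.05527188e-06, -1.45831608e-03, -9.99998937e-01]]), 'wrist_force': array([-0.19545134, -0.00996407, -0.56433754]), 'moment': array([-0.04172542,  0.03854866, -0.05897858]), 'grasp_force': 0.0, 'opening': 0.08575687762973877}
top {'fx': 413.539962075483, 'fy': 413.539962075483, 'cx': 278.89838066117227, 'cy': 213.44812768811852, 'k1': -0.03617956498208237, 'view': array([[ 0.01706288, -0.99985213,  0.00213921, -0.02598138],
       [ 0.9772418 ,  0.0171294 ,  0.21143567, -0.59658175],

[... 206 characters left out ...]
'cy': 211.15675073165954, 'k1': -0.01937725484725254, 'view': array([[-0.40834898,  0.91282213, -0.00262044,  0.25015582],
       [-0.76162721, -0.33912708,  0.55219273,  0.37013762],
       [ 0.50316509,  0.22748314,  0.83371237, -1.39545736],
       [ 0.        ,  0.        ,  0.        ,  1.        ]])}
wrist {'fx': 343.26941442192873, 'fy': 343.26941442192873, 'cx': 277.15860843333587, 'cy': 205.13813319380625, 'k1': -0.06274443663046839, 'view': array([[ 0.38309382, -0.92370813, -0.00155539, -0.52391995],
       [ 0.87449726,  0.36322562, -0.32143692,  0.04175368],
       [ 0.29747885,  0.12178031,  0.94692972, -0.38029966],
       [ 0.        ,  0.        ,  0.        ,  1.        ]])}
```

View pics/top1.png

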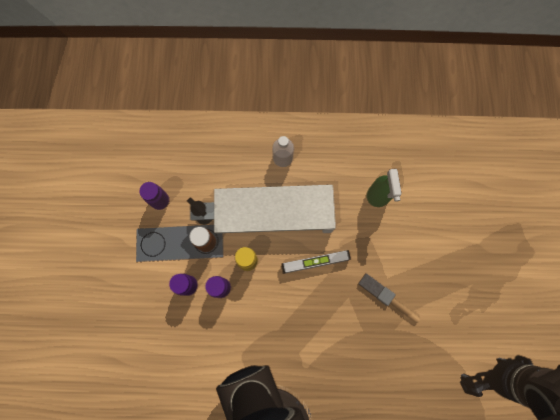

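View pics/scene1.png

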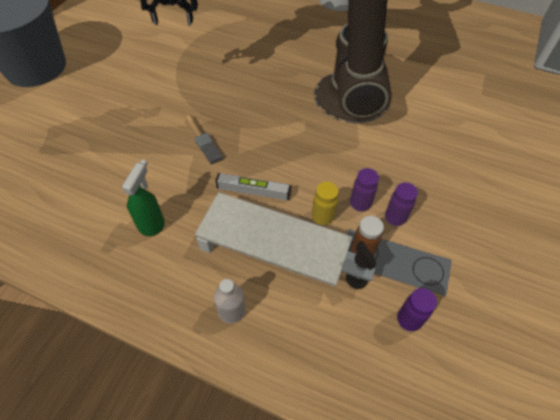

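Top view candidates shaped like the jar:
- White lid with amber side at (201,238), standing on the liner.
- Purple at (154,195), (183,285) and (218,287).
- Yellow at (246,259).

Only (201,238) fits the amber jar. The empty ring is at (153,244), the knob at (198,208), the shelf at about (275,208), and the level from (283,268) to (349,256). I'll confirm in an enlarged crop.

Run:
```python
from h import *
t=load('top1');c=t['p'][175:305,130:360];cv2.imwrite('pics/crop1.png',cv2.resize(c,None,fx=3.4,fy=3.4,interpolation=cv2.INTER_CUBIC))
K=t;d=t['d']
for n,u,v in [('lid',201,237),('knob',198,208),('sh',220,195),('sh',330,190),('sh',330,225),('sh',220,227),('lev',300,266),('lev',330,260),('yel',246,257),('pur',183,284),('pur',218,286),('pur',150,190),('ring',153,244),('wood',260,300),('spray',395,180),('soap',283,142)]:
    print(n,at_d(K,d,u,v).round(4))
print('ring z.002',at_z(K,153,244,.002).round(4))
```

```text
lid [0.516  0.1952 0.1174]
knob [0.5924 0.2041 0.1371]
sh [0.6461 0.1554 0.0747]
sh [ 0.6657 -0.1621  0.0781]
sh [ 0.5626 -0.161   0.0795]
sh [0.5525 0.1511 0.0734]
lev [ 0.4492 -0.079   0.0364]
lev [ 0.4678 -0.1653  0.038 ]
yel [0.464  0.0709 0.1158]
pur [0.3888 0.2368 0.115 ]
pur [0.3853 0.1427 0.1173]
pur [0.6471 0.347  0.1138]
ring [0.5098 0.3602 0.0029]
wood [0.3515 0.0351 0.0011]
spray [ 0.6636 -0.3183  0.1944]
soap [ 0.786  -0.0238  0.1394]
ring z.002 [0.5099 0.3605 0.002 ]
```

View pics/crop1.png

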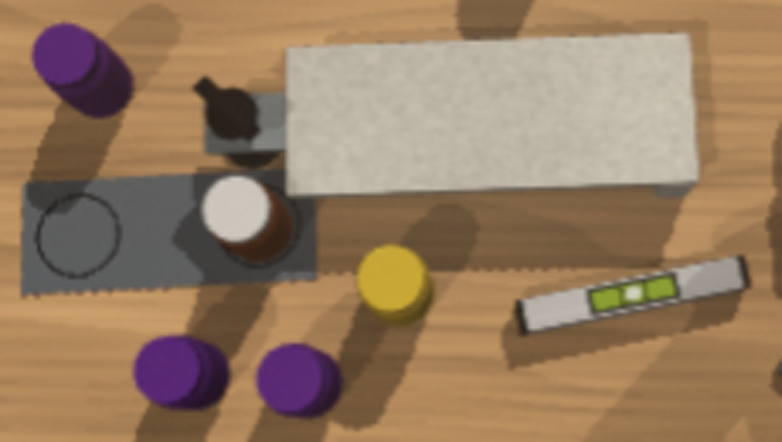

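Run:
```python
from h import *
t=load('top1')
g=lambda n,x,y,z:print(n,at_z(t,130+(x+.5)/3.4-.5,175+(y+.5)/3.4-.5,z).round(4))
g('lid',236,208,.117);g('ring',78,235,.002)
g('bar1',203,84,.136);g('bar2',256,136,.136)
g('lev+y',521,317,.036);g('lev-y',743,271,.036);g('bub',633,293,.036);
for x,y,z in[(287,47,.074),(689,34,.08),(697,182,.08),(287,194,.074)]:g('sh',x,y,z)
for x,y,n in[(392,280,'yel'),(174,370,'pA'),(290,380,'pB'),(67,54,'pC')]:g(n,x,y,.115)
g('liner',24,184,.002);g('liner',24,296,.002);g('liner',316,278,.002)
for x,y in [(245,205),(250,112)]:
  u,v=130+x/3.4,175+y/3.4;print(at_d(t,t['d'],u,v))
# knob points by depth
d=t['d'];P=[]
for v in range(195,222):
  for u in range(183,212):
    p=at_d(t,d,u,v)
    if .125<p[2]<.145 and p[0]>.56:P.append(p)
P=np.array(P);print(len(P),P.mean(0),P.min(0),P.max(0));w,V=np.linalg.eigh(np.cov(P[:,:2].T));print(w,V)
```

```text
lid [0.5192 0.2008 0.117 ]
ring [0.5106 0.3618 0.002 ]
bar1 [0.6164 0.2294 0.136 ]
bar2 [0.5745 0.1844 0.136 ]
lev+y [ 0.4431 -0.0298  0.036 ]
lev-y [ 0.4852 -0.2184  0.036 ]
bub [ 0.4649 -0.1246  0.036 ]
sh [0.6656 0.1737 0.074 ]
sh [ 0.6814 -0.1687  0.08  ]
sh [ 0.5536 -0.174   0.08  ]
sh [0.5386 0.1673 0.074 ]
yel [0.464  0.0739 0.115 ]
pA [0.3901 0.2427 0.115 ]
pB [0.3842 0.1511 0.115 ]
pC [0.6452 0.3483 0.115 ]
liner [0.5554 0.4138 0.002 ]
liner [0.456  0.4051 0.002 ]
liner [0.4766 0.1497 0.002 ]
[0.52074876 0.19255991 0.1175721 ]
[0.59978598 0.194905   0.10632136]
112 [0.5995953  0.21077349 0.13515284] [0.57757744 0.1887461  0.12875459] [0.62131293 0.23359495 0.1377555 ]
[1.75687501e-05 2.77366675e-04] [[-0.71346643  0.70068942]
 [ 0.70068942  0.71346643]]
```

Crop confirms the amber jar under the white lid at about (0.519, 0.201), and its distance to the free ring at (0.511, 0.362) is 161 mm, as it should be. I'm moving towards the jar.

```bash
cat >> h.py <<'E'
from scipy.spatial.transform import Rotation as Ro
def plan(p,yaw=None,z=None):
    """yaw: world angle (deg) of tool x, tool down"""
    s=monitor.read_state();R=s['ee_rot'];dp=R.T@(np.array(p)-s['position'])/.2
    r=np.zeros(3)
    if yaw is not None:
        y=np.radians(yaw);c,n=np.cos(y),np.sin(y)
        T=np.array([[c,n,0],[n,-c,0],[0,0,-1.]]);r=Ro.from_matrix(R.T@T).as_rotvec()/(np.pi/2)
    print('t',round(s['t'],2),'pos',s['position'].round(4),'yaw',round(np.degrees(np.arctan2(R[1,0],R[0,0])),2),'F',s['wrist_force'].round(2),'M',s['moment'].round(2),'open',round(s['opening'],4),'grip',round(s['grasp_force'],1))
    print('shift',dp.round(3),'turn',r.round(3))
E
M="python3 -m pendant"
$M '[[1,0.23,-0.21,0,0,0,0],[1,0.46,-0.42,0,0,0,0],[1,0.7,-0.64,0,0,0,0],[1,0.93,-0.85,0,0,0,0],[1,0.93,-0.85,0,0,0,0]]' 
$M '[[1,0.23,-0.21,0,0,0,0],[1,0.46,-0.42,0,0,0,0],[1,0.7,-0.64,0,0,0,0],[1,0.93,-0.85,0,0,0,0],[1,0.93,-0.85,0,0,0,0]]' 
python3 -c "
from h import *
plan([.519,.201,.2],3)"
```

```text
t: 0.72
position: [0.309, -0.2532, 0.2313]
ee_rot: [[0.921, 0.39, 0.0], [0.39, -0.921, 0.0], [0.0, -0.0, -1.0]]
wrist_force: [-1.0, -0.7, -0.3]
opening: 0.0854
grasp_force: 0.0
t: 1.35
position: [0.4157, -0.0254, 0.2307]
ee_rot: [[0.921, 0.389, -0.001], [0.389, -0.921, 0.0], [-0.001, -0.001, -1.0]]
wrist_force: [-0.6, 0.1, -0.2]
opening: 0.0857
grasp_force: 0.0
t 1.35 pos [ 0.4157 -0.0254  0.2307] yaw 22.92 F [-0.63  0.11 -0.24] M [-0.05  0.02 -0.01] open 0.0857 grip 0.0
shift [ 0.917 -0.841  0.153] turn [-0.     0.     0.221]
```

```bash
M="python3 -m pendant"
$M '[[1,0.23,-0.21,0,0,0,0.05],[1,0.46,-0.42,0,0,0,0.11],[1,0.7,-0.64,0,0,0,0.18],[1,0.92,-0.84,0.1,0,0,0.22],[1,0.92,-0.84,0.15,0,0,0.22]]' 
python3 -c "
from h import *
plan([.519,.201,.065],3)
snap('wrist','w1')"
```

```text
t: 1.98
position: [0.5309, 0.0894, 0.2074]
ee_rot: [[0.99, 0.141, -0.011], [0.141, -0.989, 0.048], [-0.004, -0.049, -0.999]]
wrist_force: [-1.0, -0.2, -0.3]
opening: 0.0855
grasp_force: 0.0
t 1.98 pos [0.5309 0.0894 0.2074] yaw 8.13 F [-1.01 -0.17 -0.3 ] M [-0.02 -0.   -0.06] open 0.0855 grip 0.0
shift [ 0.023 -0.525  0.739] turn [-0.031  0.004  0.057]
```

View pics/w1.png

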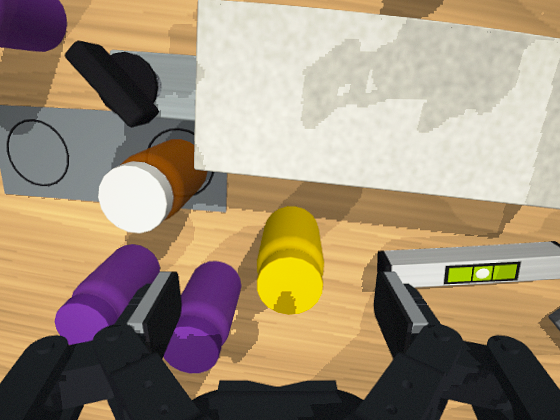

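Wrist view: the white lid is at (135,197), the knob bar runs from (80,52) to (147,112), and the free ring is at (38,152). The arm is still short of the jar.

Run:
```python
from h import *
t=load('w1')
print('lid',at_z(t,136,197,.117),'ring',at_z(t,38,153,.002),'near ring?',at_z(t,179,163,.002))
print('knob',at_z(t,79,52,.136),at_z(t,146,113,.136))
print('level',at_z(t,380,268,.036),'bub',at_z(t,482,272,.036))
print('yel',at_z(t,290,287,.115))
plan([.519,.201,.2],3)
```

```text
lid [0.52313379 0.19766904 0.117     ] ring [0.51167482 0.36071143 0.002     ] near ring? [0.52324997 0.20274191 0.002     ]
knob [0.61781835 0.2265686  0.136     ] [0.58685911 0.18343655 0.136     ]
level [ 0.45430166 -0.01905993  0.036     ] bub [ 0.4661491  -0.12433032  0.036     ]
yel [0.46655351 0.07482117 0.115     ]
t 2.02 pos [0.5305 0.0894 0.206 ] yaw 8.13 F [ 0.25  0.31 -1.88] M [-0.04 -0.03  0.  ] open 0.0852 grip 0.0
shift [ 0.022 -0.558  0.057] turn [-0.031  0.005  0.057]
```

```bash
M="python3 -m pendant"
$M '[[1,0.01,-0.2,0.02,-0.03,0,0.06],[1,0.02,-0.4,0.04,-0.03,0,0.06],[1,0.03,-0.56,0.06,-0.03,0,0.06],[1,0.03,-0.56,0.06,-0.03,0,0.06],[1,0.03,-0.56,0.06,-0.03,0,0.06]]' >/dev/null
python3 -c "
from h import *
plan([.521,.2,.065],3)"
```

```text
t 2.65 pos [0.5351 0.0931 0.2028] yaw 8.35 F [-0.98 -0.66 -0.06] M [-0.01  0.    0.04] open 0.0853 grip 0.0
shift [ 0.012 -0.504  0.715] turn [-0.032  0.006  0.059]
```

```bash
python3 -c "
from h import *
s=monitor.read_state();print(s['q'].round(3),s['ee_rot'].round(3),s['joint_velocities'].round(3))"
```

```text
[ 0.145  0.167 -0.055  1.356  0.051  3.141] [[ 0.989  0.145 -0.014]
 [ 0.145 -0.988  0.049]
 [-0.007 -0.051 -0.999]] [ 0.009  0.009  0.004 -0.004  0.006  0.001]
```

Joint 6 is at its limit, so I'm using the half-turned grasp.

```bash
M="python3 -m pendant"
for i in 1 2 3; do $M '[[1,0,0,-0.02,0,0,-0.11],[1,0,0,-0.02,0,0,-0.22],[1,0,0,-0.02,0,0,-0.33],[1,0,0,-0.02,0,0,-0.44],[1,0,0,-0.02,0,0,-0.55]]' >/dev/null; done
python3 -c "
from h import *
plan([.521,.2,.2],183);print(monitor.read_state()['q'].round(3))"
```

```text
t 4.53 pos [0.5354 0.0923 0.2147] yaw 157.18 F [-0.13  0.05 -0.11] M [ 0.   -0.08 -0.02] open 0.0855 grip 0.0
shift [0.273 0.465 0.101] turn [ 0.03  -0.014 -0.287]
[ 0.143  0.166 -0.029  1.382  0.051  0.542]
```

```bash
M="python3 -m pendant"
$M '[[1,0.09,0.16,0.02,0.01,-0.01,-0.1],[1,0.18,0.32,0.05,0.02,-0.01,-0.2],[1,0.27,0.465,0.08,0.03,-0.014,-0.287],[1,0.273,0.465,0.1,0.03,-0.014,-0.287],[1,0.273,0.465,0.1,0.03,-0.014,-0.287]]' >/dev/null
python3 -c "
from h import *
plan([.521,.2,.065],183);print(monitor.read_state()['q'].round(3))"
```

```text
t 5.15 pos [0.5213 0.1998 0.1998] yaw -177.4 F [0.04 0.57 0.17] M [-0.03 -0.05  0.03] open 0.0851 grip 0.0
shift [0.    0.002 0.674] turn [-0.001 -0.001 -0.004]
[ 0.366  0.192 -0.03   1.351 -0.     0.321]
```

```bash
M="python3 -m pendant"
$M '[[1,0,0,0.15,0,0,0],[1,0,0,0.3,0,0,0],[1,0,0,0.45,0,0,0],[1,0,0,0.6,0,0,0],[1,0,0,0.67,0,0,0]]'
$M '[[0.2,0,0,0,0,0,0],[0.2,0,0,0,0,0,0],[0.2,0,0,0,0,0,0],[0.2,0,0,0,0,0,0],[0.2,0,0,0,0,0,0]]' 20
python3 -c "
from h import *
plan([.511,.361,.067],183);snap('scene','s2')"
```

```text
t: 5.78
position: [0.5209, 0.1984, 0.0648]
ee_rot: [[-0.999, -0.044, -0.003], [-0.044, 0.999, -0.001], [0.003, -0.001, -1.0]]
wrist_force: [-1.0, -0.6, -0.5]
opening: 0.0856
grasp_force: 0.0
t: 6.4
position: [0.5223, 0.2001, 0.0672]
ee_rot: [[-0.999, -0.046, 0.001], [-0.046, 0.999, -0.0], [-0.001, -0.0, -1.0]]
wrist_force: [1.3, 0.1, 6.1]
opening: 0.0587
grasp_force: 23.0
t 6.4 pos [0.5223 0.2001 0.0672] yaw -177.37 F [1.33 0.1  6.08] M [-0.24 -0.12  0.02] open 0.0587 grip 23.0
shift [0.02  0.806 0.001] turn [-0.     0.001 -0.004]
```

```bash
M="python3 -m pendant"
$M '[[0.2,0,0.06,0,0,0,0],[0.2,0.005,0.14,0,0,0,0],[0.2,0.01,0.23,0,0,0,0],[0.2,0.01,0.32,0,0,0,0],[0.2,0.01,0.4,0,0,0,0]]'
$M '[[0.2,0,0.09,0,0,0,0],[0.2,0.005,0.18,0,0,0,0],[0.2,0.01,0.27,0,0,0,0],[0.2,0.01,0.35,0,0,0,0],[0.2,0.01,0.405,0,0,0,0]]'
$M '[[0.2,0,0,0,0,0,0],[0.5,0,0,0,0,0,0],[1,0,0,0,0,0,0],[1,0,0,0,0,0,0],[1,0,0,0,0,0,0]]'
python3 -c "
from h import *
plan([.511,.361,.067],183);snap('wrist','w3')
t=load('w3');cv2.imwrite('pics/w3b.png',t['p'])"
```

```text
t: 7.08
position: [0.5165, 0.2781, 0.067]
ee_rot: [[-0.999, -0.045, 0.001], [-0.045, 0.999, -0.006], [-0.001, -0.006, -1.0]]
wrist_force: [-0.3, -6.9, 8.1]
opening: 0.0587
grasp_force: 23.1
t: 7.7
position: [0.5107, 0.3588, 0.067]
ee_rot: [[-0.999, -0.045, 0.001], [-0.045, 0.999, -0.006], [-0.001, -0.006, -1.0]]
wrist_force: [-1.0, -8.4, 8.9]
opening: 0.0587
grasp_force: 23.2
t: 8.32
position: [0.5099, 0.3605, 0.0658]
ee_rot: [[-0.999, -0.046, -0.002], [-0.046, 0.999, -0.001], [0.002, -0.001, -1.0]]
wrist_force: [-0.6, -0.1, -0.3]
opening: 0.0854
grasp_force: 0.0
t 8.32 pos [0.5099 0.3605 0.0658] yaw -177.37 F [-0.62 -0.13 -0.29] M [ 0.04 -0.01  0.06] open 0.0854 grip 0.0
shift [-0.005  0.002 -0.006] turn [-0.    -0.001 -0.004]
```

View pics/w3b.png

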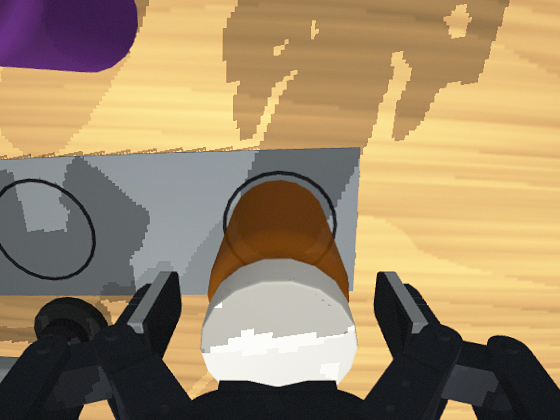

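The jar stands inside the far ring. I'm retreating straight up and checking the placement from the top camera.

```bash
M="python3 -m pendant"
$M '[[1,0,0,-0.1,0,0,0],[1,0,0,-0.3,0,0,0],[1,0,0,-0.55,0,0,0],[1,0,0,-0.8,0,0,0],[1,0,0,-0.92,0,0,0]]' >/dev/null
$M '[[1,0,-0.25,0,0,0,0],[1,0,-0.5,0,0,0,0],[1,0,-0.75,0,0,0,0],[1,0,-1,0,0,0,0],[1,0,-1,0,0,0,0]]' >/dev/null
python3 - <<'E'
from h import *
p,d,K=snap('top','top2')
P=[]
for v in range(225,250):
  for u in range(135,175):
    if d[v,u]>0:
      q=at_d(K,d,u,v)
      if q[2]>.11 and q[2]<.125: P.append(q)
P=np.array(P);print(len(P),P.mean(0),P.min(0),P.max(0))
plan([.4645,-.1243,.2],102.6)
E
```

```text
<stdin>:9: RuntimeWarning: Mean of empty slice.
  ret = ret.dtype.type(ret / rcount)
Traceback (most recent call last):
ValueError: zero-size array to reduction operation minimum which has no identity
```

Run:
```python
from h import *
plan([.4645,-.1243,.2],102.6)
```

```text
t 9.68 pos [0.5196 0.1596 0.2505] yaw -177.54 F [ 1.11 -0.03  0.85] M [ 0.   -0.   -0.02] open 0.0854 grip 0.0
shift [ 0.336 -1.406  0.253] turn [-0.    -0.     0.887]
```

View pics/top2.png

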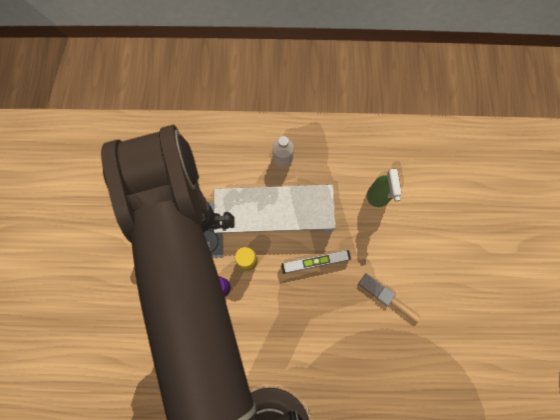

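The arm hides the jar here; I'll check it later. Moving on to the level.

```bash
M="python3 -m pendant"
$M '[[1,0.04,-0.16,0,0,0,0.09],[1,0.08,-0.32,0,0,0,0.18],[1,0.12,-0.48,0,0,0,0.27],[1,0.16,-0.65,0,0,0,0.36],[1,0.18,-0.75,0,0,0,0.45]]' >/dev/null
python3 -c "
from h import *
plan([.4645,-.1243,.16],102.6)
p,d,K=snap('top','top3')
P=[at_d(K,d,u,v) for v in range(225,250) for u in range(135,175) if d[v,u]>0]
P=np.array([q for q in P if .11<q[2]<.125])
if len(P): print(len(P),P.mean(0),P.min(0),P.max(0))
"
```

```text
t 10.3 pos [0.4904 0.0093 0.2503] yaw 141.9 F [ 0.56 -0.06  0.13] M [ 0.02 -0.01 -0.04] open 0.0854 grip 0.0
shift [-0.311 -0.605  0.452] turn [-0.001 -0.     0.437]
264 [0.50741309 0.35664699 0.11721154] [0.48276162 0.33490545 0.11015977] [0.53299798 0.37815407 0.1194249 ]
```

```bash
M="python3 -m pendant"
$M '[[1,-0.06,-0.12,0.09,0,0,0.09],[1,-0.12,-0.24,0.18,0,0,0.18],[1,-0.18,-0.36,0.27,0,0,0.27],[1,-0.24,-0.5,0.36,0,0,0.36],[1,-0.31,-0.6,0.45,0,0,0.437]]' >/dev/null
$M '[[1,0,0,0,0,0,0],[1,0,0,0,0,0,0]]' >/dev/null
python3 -c "
from h import *
plan([.4645,-.1243,.01],102.6)
snap('wrist','w4')
p,d,K=snap('top','top4')
P=[at_d(K,d,u,v) for v in range(225,250) for u in range(135,175) if d[v,u]>0]
P=np.array([q for q in P if .11<q[2]<.125]);print(len(P),P.mean(0),P.min(0),P.max(0))
"
```

```text
t 11.22 pos [ 0.4662 -0.1225  0.1608] yaw 102.98 F [0.38 0.44 0.19] M [-0.07  0.01  0.02] open 0.0854 grip 0.0
shift [-0.007 -0.01   0.754] turn [-0.001  0.     0.004]
262 [0.50762511 0.35681169 0.1169527 ] [0.4828744  0.33495006 0.1112451 ] [0.53302762 0.37768316 0.11954071]
```

View pics/w4.png

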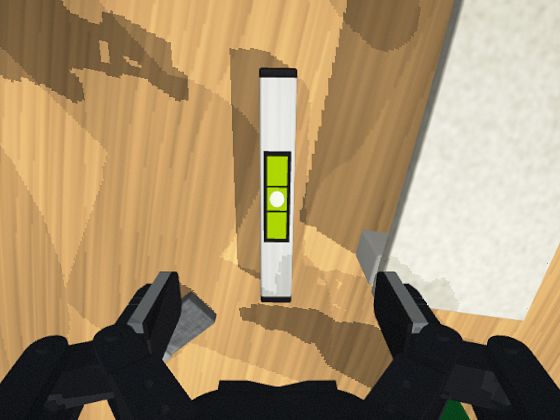

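Wrist view: the level is upright in the picture and centred between the fingers, with end caps at (278,72) and (276,299) and the bubble at (277,198). The brush corner at (215,318) needs a clearance check.

```bash
python3 -c "
from h import *
t=load('w4');f=lambda n,u,v,z:print(n,at_z(t,u,v,z).round(4))
f('cap',278,68,.036);f('cap',276,301,.036);f('bub',277,198,.036)
for u,v in[(215,318),(190,292),(165,360)]:f('brush',u,v,.03);print(at_d(t,t['d'],u-3,v+4))
t=load('top1')
for u,v in[(364,276),(358,287),(394,292),(385,305)]:print(at_d(t,t['d'],u,v))
"
```

```text
cap [ 0.4442 -0.0269  0.036 ]
cap [ 0.4869 -0.2203  0.036 ]
bub [ 0.4657 -0.1241  0.036 ]
brush [ 0.4353 -0.2563  0.03  ]
[ 0.43256658 -0.27255227  0.01629939]
brush [ 0.408 -0.233  0.03 ]
[ 0.40310918 -0.25099117  0.01192755]
brush [ 0.3938 -0.3195  0.03  ]
[ 0.43322485 -0.11241511  0.23491366]
[ 0.42489464 -0.2668434   0.01684529]
[ 0.39360673 -0.25171001  0.00066824]
[ 0.3805538  -0.35701772  0.00230538]
[ 0.34285707 -0.32860131  0.00482316]
```

```bash
M="python3 -m pendant"
$M '[[1,-0.006,-0.004,0.2,0,0,0],[1,-0.006,-0.004,0.4,0,0,0],[1,-0.006,-0.004,0.6,0,0,0],[0.4,-0.006,-0.004,0.7,0,0,0],[0.1,-0.006,-0.004,0.75,0,0,0]]' 30
$M '[[-0.6,0,0,0,0,0,0],[-0.6,0,0,0,0,0,0],[-0.6,0,0,0,0,0,0],[-0.6,0,0,0,0,0,0],[-0.6,0,0,0,0,0,0]]' 30
$M '[[-0.6,0,0,-0.05,0,0,0],[-0.6,0,0,-0.2,0,0,0],[-0.6,0,0,-0.4,0,0,0],[-0.6,0,0,-0.6,0,0,0],[-0.6,0,0,-0.7,0,0,0]]' 
python3 -c "
from h import *
plan([.610,0,.15],92.5)"
```

```text
t: 11.95
position: [0.4648, -0.1241, 0.0098]
ee_rot: [[-0.223, 0.975, -0.002], [0.975, 0.223, -0.0], [0.0, -0.002, -1.0]]
wrist_force: [-0.1, -0.1, 0.5]
opening: 0.0515
grasp_force: 0.0
t: 12.58
position: [0.4653, -0.125, 0.0111]
ee_rot: [[-0.222, 0.975, -0.0], [0.975, 0.222, -0.001], [-0.001, -0.0, -1.0]]
wrist_force: [-0.7, 1.3, 4.2]
opening: 0.0275
grasp_force: 34.3
t: 13.2
position: [0.4656, -0.1252, 0.153]
ee_rot: [[-0.221, 0.975, 0.001], [0.975, 0.221, -0.002], [-0.002, 0.001, -1.0]]
wrist_force: [1.1, 0.1, -3.4]
opening: 0.0274
grasp_force: 33.4
t 13.2 pos [ 0.4656 -0.1252  0.153 ] yaw 102.79 F [ 1.11  0.13 -3.45] M [-0.01 -0.02 -0.01] open 0.0274 grip 33.4
shift [0.451 0.843 0.015] turn [0.001 0.001 0.114]
```

```bash
M="python3 -m pendant"
$M '[[-0.6,0.1,0.2,0,0,0,0.02],[-0.6,0.2,0.4,0,0,0,0.06],[-0.6,0.33,0.6,0,0,0,0.09],[-0.6,0.45,0.84,0,0,0,0.114],[-0.6,0.45,0.84,0.1,0,0,0.114]]' >/dev/null
$M '[[-0.6,0,0,0,0,0,0],[-0.6,0,0,0.05,0,0,0],[-0.6,0,0,0.1,0,0,0],[-0.6,0,0,0.11,0,0,0],[-0.6,0,0,0.11,0,0,0]]' 
python3 -c "
from h import *
plan([.610,0,.09],92.5)"
```

```text
t: 14.45
position: [0.6087, -0.0001, 0.1082]
ee_rot: [[-0.044, 0.999, -0.001], [0.999, 0.044, -0.001], [-0.001, -0.001, -1.0]]
wrist_force: [-0.3, -0.0, -2.5]
opening: 0.0274
grasp_force: 33.4
t 14.45 pos [ 6.087e-01 -1.000e-04  1.082e-01] yaw 92.52 F [-0.31 -0.03 -2.51] M [-0.03 -0.04  0.01] open 0.0274 grip 33.4
shift [0.001 0.007 0.091] turn [-0.001  0.     0.   ]
```

```bash
M="python3 -m pendant"
$M '[[-0.6,0,0,0.03,0,0,0],[-0.6,0,0,0.06,0,0,0],[-0.6,0,0,0.07,0,0,0],[-0.6,0,0,0.07,0,0,0]]' 
$M '[[-0.6,0,0,0.01,0,0,0],[-0.6,0,0,0.01,0,0,0],[-0.6,0,0,0.01,0,0,0]]'
```

```text
t: 14.95
position: [0.6087, 0.0001, 0.0938]
ee_rot: [[-0.044, 0.999, -0.002], [0.999, 0.044, -0.001], [-0.001, -0.002, -1.0]]
wrist_force: [-0.1, 0.2, -3.6]
opening: 0.0273
grasp_force: 33.4
t: 15.32
position: [0.6089, 0.0001, 0.0922]
ee_rot: [[-0.044, 0.999, -0.001], [0.999, 0.044, -0.001], [-0.001, -0.001, -1.0]]
wrist_force: [-0.2, -0.9, -2.8]
opening: 0.0273
grasp_force: 33.4
```

```bash
M="python3 -m pendant"
$M '[[-0.6,0,0,0.01,0,0,0],[-0.6,0,0,0.01,0,0,0],[-0.6,0,0,0.01,0,0,0]]' |grep -E 'pos|wrist'
$M '[[-0.6,0,0,0.008,0,0,0],[-0.6,0,0,0.008,0,0,0],[-0.6,0,0,0.008,0,0,0]]' |grep -E 'pos|wrist'; python3 -c "
from h import *;print(monitor.read_state()['moment'])"
```

```text
position: [0.6088, 0.0001, 0.0901]
wrist_force: [-0.6, 0.1, -3.3]
position: [0.6088, 0.0001, 0.0885]
wrist_force: [0.3, 0.7, -3.4]
[-0.00461016  0.03256242  0.02867622]
```

```bash
M="python3 -m pendant"
for i in 1 2; do $M '[[-0.6,0,0,0.007,0,0,0],[-0.6,0,0,0.007,0,0,0],[-0.6,0,0,0.007,0,0,0]]' |grep -E 'pos|wrist'
 python3 -c "
from h import *;print(monitor.read_state()['moment'])"; done
```

```text
position: [0.609, 0.0002, 0.0875]
wrist_force: [-0.4, 1.1, 0.2]
[-0.04481786  0.11412836 -0.01742089]
position: [0.609, 0.0004, 0.0864]
wrist_force: [-2.5, 2.4, 5.8]
[ 0.25541076  0.55539331 -0.16483024]
```

Contact is made, with about 9 N of load change. I'm releasing and lifting.

```bash
M="python3 -m pendant"
$M '[[-0.4,0,0,0,0,0,0],[0,0,0,0,0,0,0],[0.5,0,0,0,0,0,0],[0.5,0,0,0,0,0,0]]' |grep -E 'pos|wrist'
$M '[[0.5,0,0,-0.1,0,0,0],[0.5,0,0,-0.3,0,0,0],[0.5,0,0,-0.5,0,0,0],[0.5,0,0,-0.65,0,0,0],[0.5,0,0,-0.65,0,0,0]]' |grep -E 'pos|wrist'
python3 -c "
from h import *
plan([.597,.207,.2],45)
p,d,K=snap('wrist','w5')"
```

```text
position: [0.6089, -0.0001, 0.0855]
wrist_force: [0.5, 0.3, -0.1]
position: [0.6103, 0.0001, 0.2185]
wrist_force: [0.5, -0.7, -0.4]
t 17.95 pos [6.103e-01 1.000e-04 2.185e-01] yaw 92.54 F [ 0.51 -0.71 -0.39] M [-0.   -0.02 -0.03] open 0.0636 grip 0.0
shift [ 1.037 -0.021  0.091] turn [ 0.002 -0.     0.528]
```

View pics/w5.png

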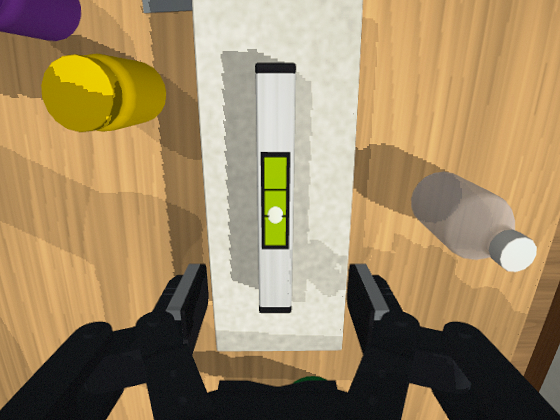

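The level lies along the middle of the shelf. The bubble is at (275,214) and the lines are at rows 189 and 215, so it is about 10 mm towards the hinge end. That needs roughly 0.67 rad clockwise. I'm moving over the knob with the half-turned orientation so joint 6 stays in range.

```bash
M="python3 -m pendant"
$M '[[0.5,0.2,0,0,0,0,-0.11],[0.5,0.4,0,0,0,0,-0.22],[0.5,0.6,0,0,0,0,-0.33],[0.5,0.8,0,0,0,0,-0.44],[0.5,1,0,0,0,0,-0.55]]' >/dev/null
$M '[[0.5,0,0,0,0,0,-0.11],[0.5,0,0,0,0,0,-0.22],[0.5,0,0,0,0,0,-0.33],[0.5,0,0,0,0,0,-0.44],[0.5,0,0,0,0,0,-0.55]]' >/dev/null
python3 - <<'E'
from h import *
t=load('w5');a=at_z(t,275.5,189,.112);b=at_z(t,276,215.5,.112);c=at_z(t,275.5,214.3,.112)
print('lines',a,b,np.linalg.norm(a-b),'off',np.linalg.norm((a+b)/2-c))
plan([.6,.207,.2],227)
p,d,K=snap('wrist','w6');c=p[:420,:560];cv2.imwrite('pics/w6b.png',c)
print([at_z(t,u,v,.036) is None for u,v in []])
E
```

```text
lines [0.60843048 0.0112761  0.112     ] [ 0.60971142 -0.00998436  0.112     ] 0.02129900903317905 off 0.009660930183029255
t 19.25 pos [0.5996 0.1998 0.2136] yaw -168.13 F [-0.22  0.36 -0.22] M [-0.01 -0.03  0.02] open 0.0641 grip 0.0
shift [-0.01   0.035  0.068] turn [ 0.    -0.003 -0.39 ]
[]
```

View pics/w6b.png

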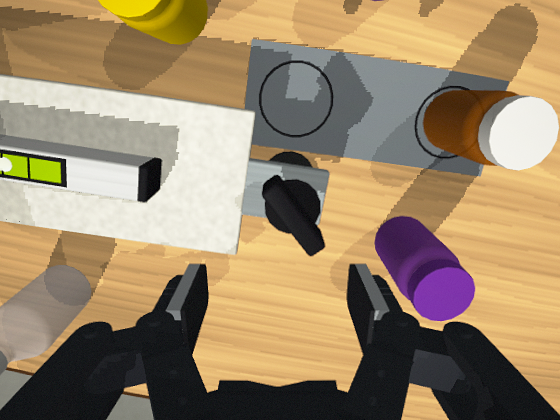

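Wrist view: the knob bar's top runs from about (270,184) to (316,250), the jar's base is in the far ring at (450,122), and a purple jar is at (425,265).

Run:
```python
from h import *
t=load('w6')
a=at_z(t,270,181,.136);b=at_z(t,318,251,.136);print(a,b,(a+b)/2,np.linalg.norm(a-b),np.degrees(np.arctan2(*(b-a)[1::-1])))
print('lid',at_z(t,520,132,.117),'ring',at_z(t,449,122,.002))
d=t['d'];P=np.array([at_d(t,d,u,v) for v in range(165,265) for u in range(255,335) if d[v,u]>0])
P=P[(P[:,2]>.131)&(P[:,2]<.140)];(c,s,ang)=cv2.minAreaRect(P[:,:2].astype(np.float32)*1000);print(len(P),c,s,ang)
plan([c[0]/1000,c[1]/1000,.2],227)
```

```text
[0.57524587 0.18993638 0.136     ] [0.61837432 0.23339793 0.136     ] [0.59681009 0.21166716 0.136     ] 0.06122883451406578 45.220402483189396
lid [0.50803233 0.35675094 0.117     ] ring [0.51061883 0.36109512 0.002     ]
1741 (600.3646850585938, 211.97357177734375) (59.42328643798828, 15.180375099182129) 48.28753662109375
t 19.3 pos [0.5996 0.1997 0.2137] yaw -167.85 F [ 0.27  1.3  -0.27] M [-0.02 -0.03  0.03] open 0.0642 grip 0.0
shift [-0.017  0.059  0.068] turn [ 0.    -0.003 -0.387]
```

```bash
M="python3 -m pendant"
$M '[[0.5,0,0.02,0,0,0,-0.1],[0.5,-0.01,0.04,0,0,0,-0.2],[0.5,-0.015,0.06,0.03,0,0,-0.3],[0.5,-0.017,0.06,0.06,0,0,-0.4],[0.5,-0.017,0.06,0.06,0,0,-0.4]]' >/dev/null
python3 -c "
from h import *
plan([.600,.212,.112],228);print(monitor.read_state()['q'])"
```

```text
t 19.93 pos [0.6004 0.2122 0.2017] yaw -132.66 F [-0.31  0.58  0.53] M [ 0.01 -0.01  0.01] open 0.0641 grip 0.0
shift [ 0.    -0.     0.449] turn [ 0.001 -0.003 -0.007]
[ 3.39835629e-01  3.46423430e-01  1.76179460e-01  1.40487191e+00
 -2.69557357e-04 -4.86376965e-01]
```

```bash
M="python3 -m pendant"
$M '[[0.5,0,0,0.12,0,0,0],[0.5,0,0,0.24,0,0,0],[0.5,0,0,0.36,0,0,0],[0.3,0,0,0.44,0,0,0],[0,0,0,0.45,0,0,0]]' 60 | grep -E 'pos|wrist'
$M '[[-0.9,0,0,0,0,0,0],[-0.9,0,0,0,0,0,0],[-0.9,0,0,0,0,0,0],[-0.9,0,0,0,0,0,0],[-0.9,0,0,0,0,0,0]]' 60 
python3 -c "
from h import *
plan([.600,.212,.112],228-38)"
```

```text
position: [0.6002, 0.212, 0.1122]
wrist_force: [0.7, 1.2, 0.7]
t: 21.18
position: [0.6015, 0.2125, 0.1148]
ee_rot: [[-0.675, -0.738, 0.001], [-0.738, 0.675, -0.0], [-0.0, -0.001, -1.0]]
wrist_force: [-1.1, -0.5, 5.8]
opening: 0.0137
grasp_force: 60.0
t 21.18 pos [0.6015 0.2125 0.1148] yaw -132.46 F [-1.12 -0.46  5.76] M [-0.02  0.18  0.21] open 0.0137 grip 60.0
shift [0.007 0.004 0.014] turn [-0.     0.     0.417]
```

```bash
M="python3 -m pendant"
$M '[[-0.9,0,0,0,0,0,0.07],[-0.9,0,0,0,0,0,0.16],[-0.9,0,0,0,0,0,0.25],[-0.9,0,0,0,0,0,0.34],[-0.9,0,0,0,0,0,0.42]]'
$M '[[-0.9,0,0,0,0,0,0],[-0.9,0,0,0,0,0,0],[-0.9,0,0,0,0,0,0],[-0.9,0,0,0,0,0,0],[-0.9,0,0,0,0,0,0]]' >/dev/null
python3 -c "
from h import *
plan([.600,.212,.112],190)
for n in('wrist','scene','top'):
  p,d,K=snap(n,n+'7')
  # pixel of window centre
  V=np.array(K['view']);
  for q in([.609,.0,.112],[.606,.035,.112],[.612,-.035,.112]):
    c=V@np.array(q+[1]);x,y=c[0]/-c[2],-c[1]/-c[2];r=1+K['k1']*(x*x+y*y);print(n,K['fx']*x*r+K['cx'],K['fy']*y*r+K['cy'])
"
```

```text
t: 21.8
position: [0.6017, 0.2121, 0.1148]
ee_rot: [[-0.986, -0.165, 0.001], [-0.165, 0.986, -0.001], [-0.001, -0.001, -1.0]]
wrist_force: [0.4, -1.4, 5.7]
opening: 0.014
grasp_force: 60.2
t 22.43 pos [0.6017 0.2121 0.1148] yaw -170.32 F [-0.11 -1.56  5.98] M [-0.32 -0.03 -0.17] open 0.0135 grip 60.0
shift [0.009 0.001 0.014] turn [-0.001  0.001 -0.004]
wrist -134.93880868604668 215.7307258788168
wrist -78.33229838031258 221.6857672622474
wrist -182.55499630544523 210.10535893589977
scene 273.71119506338994 225.2321438110926
scene 288.4711055726667 229.58687578315605
scene 259.1409254847773 220.9327158259841
top 273.3742285273468 205.44491604262575
top 260.7542105294763 206.2810073814543
top 285.98253314717704 204.61016647986358
```

```bash
cat >> h.py <<'E'
def bubble(K,ctr,yaw=.044,z=.112,half=.033):
    """profile along level y over the vial: returns offset (m, +y) of the bubble from the line centre"""
    V=np.array(K['view']);p=K['p'] if 'p' in K else K['img']
    s=np.arange(-.05,.0501,.0005);ax=np.array([-np.sin(yaw),np.cos(yaw)]);pr=np.array([ax[1],-ax[0]])
    def proj(q):
        c=V@np.array([*q,1]);x,y=c[0]/-c[2],c[1]/c[2];r=1+K['k1']*(x*x+y*y);return K['fx']*x*r+K['cx'],K['fy']*y*r+K['cy']
    out=[]
    for off in(-.003,-.0015,0,.0015,.003):
        uv=np.array([proj([ctr[0]+a*ax[0]+off*pr[0],ctr[1]+a*ax[1]+off*pr[1],z]) for a in s],np.float32)
        out.append(cv2.remap(p,uv[None,:,0],uv[None,:,1],cv2.INTER_LINEAR)[0].astype(float))
    return s,np.mean(out,0)
E
python3 - <<'E'
from h import *
for f in('w5','scene7','top7'):
    s,m=bubble(load(f),(.609,0))
    print(f);print('s mm',(s[::4]*1e3).astype(int).tolist());print('B',m[::4,0].astype(int).tolist());print('G',m[::4,1].astype(int).tolist());print('R',m[::4,2].astype(int).tolist())
E
```

```text
w5
s mm [-50, -48, -46, -44, -41, -39, -37, -35, -33, -31, -29, -27, -25, -23, -21, -19, -17, -15, -13, -11, -9, -7, -5, -3, -1, 0, 2, 4, 6, 8, 10, 12, 14, 16, 18, 20, 22, 24, 26, 28, 30, 32, 34, 36, 38, 40, 42, 44, 46, 48, 50]
B [211, 212, 211, 212, 211, 216, 76, 29, 0, 0, 0, 0, 0, 0, 0, 0, 0, 87, 220, 225, 225, 225, 227, 219, 40, 0, 0, 0, 0, 0, 0, 0, 0, 0, 0, 0, 0, 0, 0, 0, 0, 0, 0, 15, 27, 199, 219, 219, 219, 219, 219]
G [216, 217, 216, 217, 217, 221, 76, 19, 182, 198, 198, 197, 197, 198, 197, 197, 197, 209, 239, 241, 241, 241, 241, 237, 202, 198, 198, 198, 198, 199, 145, 158, 198, 199, 198, 198, 198, 198, 198, 198, 198, 198, 200, 82, 24, 205, 223, 223, 223, 223, 223]
R [215, 216, 216, 217, 216, 221, 76, 20, 148, 160, 160, 160, 160, 160, 160, 160, 159, 184, 235, 238, 238, 238, 239, 233, 168, 160, 160, 160, 160, 161, 117, 127, 160, 160, 159, 161, 162, 162, 162, 162, 162, 162, 163, 69, 25, 204, 223, 222, 223, 222, 223]
scene7
s mm [-50, -48, -46, -44, -41, -39, -37, -35, -33, -31, -29, -27, -25, -23, -21, -19, -17, -15, -13, -11, -9, -7, -5, -3, -1, 0, 2, 4, 6, 8, 10, 12, 14, 16, 18
[... 1076 characters left out ...]
53, 56, 56, 56, 56, 56, 56, 56, 56, 56, 53, 52, 53, 79, 114, 150, 176, 180, 175, 163, 133, 93, 59, 50, 54, 56, 56, 57, 57, 58, 60, 61, 62, 61, 58, 73, 104, 151, 180, 192, 194, 195, 194]
G [175, 174, 174, 172, 159, 135, 98, 107, 128, 152, 155, 156, 156, 156, 156, 156, 156, 154, 142, 131, 126, 154, 177, 193, 203, 204, 200, 193, 177, 155, 134, 125, 143, 154, 156, 157, 160, 164, 171, 176, 176, 169, 146, 118, 118, 158, 187, 199, 201, 201, 201]
R [180, 180, 181, 179, 165, 140, 102, 102, 115, 134, 137, 137, 137, 137, 138, 137, 137, 135, 125, 117, 114, 142, 169, 190, 205, 206, 202, 193, 173, 145, 121, 112, 127, 135, 137, 138, 140, 144, 150, 153, 153, 148, 130, 113, 121, 163, 192, 205, 207, 206, 206]
```

The bubble is centred within 0.5 mm in both cameras. I'm letting go of the knob and rising.

```bash
M="python3 -m pendant"
$M '[[0,0,0,0,0,0,0],[0.3,0,0,0,0,0,0],[0.5,0,0,0,0,0,0],[0.5,0,0,0,0,0,0]]' 20 | grep wrist
$M '[[0.5,0,0,-0.1,0,0,0],[0.5,0,0,-0.25,0,0,0],[0.2,0,0,-0.4,0,0,0],[-0.5,0,0,-0.5,0,0,0],[-1,0,0,-0.5,0,0,0]]' | grep -E 'pos|wrist'
python3 - <<'E'
from h import *
plan([.609,0,.2],182.5)
for n in('scene','top'):
    snap(n,n+'8');s,m=bubble(load(n+'8'),(.609,0));b=m[:,0];k=np.abs(s)<.02;w=np.clip(b-80,0,None)*k
    l=(np.abs(s)>.008)&(np.abs(s)<.016);g=m[:,1];n1=s[l&(s<0)][g[l&(s<0)].argmin()];n2=s[l&(s>0)][g[l&(s>0)].argmin()]
    print(n,(w*s).sum()/w.sum(),n1,n2)
E
```

```text
wrist_force: [0.3, -0.6, -0.4]
position: [0.6019, 0.2127, 0.2153]
wrist_force: [-0.2, -0.2, -0.5]
t 23.7 pos [0.6019 0.2127 0.2153] yaw -170.26 F [-0.17 -0.17 -0.45] M [-0.01  0.    0.01] open 0.0153 grip 0.0
shift [ 0.145 -1.054  0.076] turn [0.    0.001 0.08 ]
scene 4.801748028143159e-05 -0.011499999999999969 0.01000000000000005
top 0.0008350245047284197 -0.009999999999999967 0.012000000000000052
```

```bash
M="python3 -m pendant"
$M '[[-1,0.03,-0.2,0,0,0,0.02],[-1,0.06,-0.4,0,0,0,0.04],[-1,0.09,-0.6,0,0,0,0.06],[-1,0.12,-0.8,0,0,0,0.08],[-1,0.145,-1,0,0,0,0.08]]' >/dev/null
$M '[[-1,0,0,0,0,0,0],[-1,0,-0.05,0.1,0,0,0],[-1,0,-0.05,0.2,0,0,0],[-1,0,-0.05,0.3,0,0,0],[-1,0,-0.05,0.38,0,0,0]]' >/dev/null
$M '[[-1,0,0,0.05,0,0,0],[-1,0,0,0.08,0,0,0],[-1,0,0,0.08,0,0,0],[-1,0,0,0.08,0,0,0]]' 
python3 -c "
from h import *
plan([.609,0,.115],182.5)"
```

```text
t: 25.55
position: [0.607, 0.0003, 0.1224]
ee_rot: [[-0.999, -0.044, -0.0], [-0.044, 0.999, -0.001], [0.0, -0.001, -1.0]]
wrist_force: [1.0, 0.2, 0.4]
opening: -0.0002
grasp_force: 0.0
t 25.55 pos [6.070e-01 3.000e-04 1.224e-01] yaw -177.47 F [1.02 0.21 0.39] M [ 0.03 -0.04 -0.05] open -0.0002 grip 0.0
shift [-0.01  -0.002  0.037] turn [-0. -0.  0.]
```

```bash
M="python3 -m pendant"
$M '[[-1,-0.01,0,0.015,0,0,0],[-1,-0.01,0,0.03,0,0,0],[-1,-0.01,0,0.03,0,0,0],[-1,-0.01,0,0.03,0,0,0]]' | grep -E 'pos|wrist'
$M '[[-1,0,0,0.01,0,0,0],[-1,0,0,0.01,0,0,0],[-1,0,0,0.01,0,0,0]]' | grep -E 'pos|wrist'
$M '[[-1,0,0,0.005,0,0,0],[-1,0,0,0.005,0,0,0],[-1,0,0,0.005,0,0,0]]' | grep -E 'pos|wrist'
```

```text
position: [0.6086, 0.0004, 0.1157]
wrist_force: [-0.3, -0.5, -0.6]
position: [0.6088, 0.0004, 0.1142]
wrist_force: [-1.3, -0.9, 4.4]
position: [0.6088, 0.0004, 0.1141]
wrist_force: [-2.7, 0.0, 9.2]
```

```bash
M="python3 -m pendant"
$M '[[-1,0,0,0.002,0,0,0],[-1,0,0,0.002,0,0,0],[-1,0,0,0.002,0,0,0],[-1,0,0,0.002,0,0,0],[-1,0,0,0.002,0,0,0]]' | grep -E 'pos|wrist'
python3 - <<'E'
from h import *
a,b=[snap(n,n+'9')[0] for n in('scene','top')]
print([monitor.read_state()['wrist_force'].round(1),monitor.read_state()['t']])
c=lambda p,u,v:cv2.resize(p[v-25:v+25,u-35:u+35],None,fx=5.5,fy=5.5,interpolation=cv2.INTER_CUBIC)
cv2.imwrite('pics/fin.png',np.vstack([np.hstack([c(a,273,225),c(b,273,205)]),cv2.resize(b[170:310,130:400],(770,300))]))
t=load('top9');d=t['d'];P=np.array([at_d(t,d,u,v) for v in range(225,250) for u in range(135,175) if d[v,u]>0]);P=P[(P[:,2]>.11)&(P[:,2]<.125)];print(len(P),P.mean(0) if len(P) else 0)
E
```

```text
position: [0.6089, 0.0004, 0.1141]
wrist_force: [-3.8, -0.3, 10.6]
[array([-3.5,  0.1, 11.6]), 27.525]
265 [0.50750276 0.35667916 0.11687766]
```

View pics/fin.png

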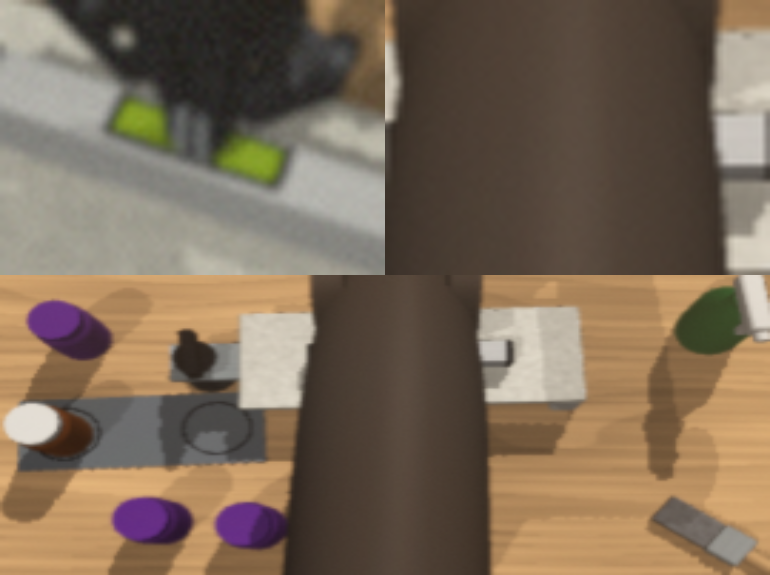

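Final view: the fingertips press on the middle of the vial with about 11 N. Equal green shows on both sides and no bubble is visible outside the fingers. The jar stands on the far ring. I'm handing in.

```bash
python3 -c "
from rig import env
print(env.finish_job())"
```

```text
the job is handed in; nothing more can be done
None
```

I handed the job in at about 27.5 s, with no verdict shown. The jar stands within about 5 mm of the other ring's centre, and the level is let go along the middle of the shelf. The bubble was within about 1 mm of centre before pressing (it is hidden under the fingertips now), and the fingertips are still pressing with about 11 N.

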